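Sweep the loose earbud cases into the stock tray with the straightedge

TASK

Take the straightedge from its rubber pad by its grip fin and use it to push the four loose earbud cases along the bench together, as one group with none sent in ahead of the rest, until all four lie entirely inside the three-sided metal tray. Then stand the straightedge back on its pad, square to it as before, and let go. Touch the cases with the straightedge only, keep them flat on the bench, and leave everything else where it is.

Things in the scene. Friction and masses are not known exactly. Their poses are not given: they have to be found in the camera images.
- straightedge_mid (a point): Centre of the loose straightedge (300 g), 38 mm above its underside. Aluminium base bar 190 long x 44 wide x 16 mm high; black upright grip fin 110 long x 14 wide on its centre line, from 16 to 76 mm above the underside. x along its length and fin, y across (pushing faces 22 mm from the centre), z up. Grip across the fin; held by its upper half the fingers stay above the cases.
- case0_mid (a point): Centre, 11 mm above the bench, of a loose white earbud case, one of four alike: a rounded box 60 x 46 mm and 22 mm high, about 55 g (x along its 60 mm side, z up). It lies at any angle on the bench; the four lie loosely in a group, on and around a blue mat thin enough to be no step, in front of the tray's mouth.
- case1_mid (a point): Centre, 11 mm above the bench, of a loose white earbud case, one of four alike: a rounded box 60 x 46 mm and 22 mm high, about 55 g (x along its 60 mm side, z up). It lies at any angle on the bench; the four lie loosely in a group, on and around a blue mat thin enough to be no step, in front of the tray's mouth.
- case2_mid (a point): Centre, 11 mm above the bench, of a loose white earbud case, one of four alike: a rounded box 60 x 46 mm and 22 mm high, about 55 g (x along its 60 mm side, z up). It lies at any angle on the bench; the four lie loosely in a group, on and around a blue mat thin enough to be no step, in front of the tray's mouth.
- case3_mid (a point): Centre, 11 mm above the bench, of a loose white earbud case, one of four alike: a rounded box 60 x 46 mm and 22 mm high, about 55 g (x along its 60 mm side, z up). It lies at any angle on the bench; the four lie loosely in a group, on and around a blue mat thin enough to be no step, in front of the tray's mouth.
- tray: Fixed three-sided aluminium tray, open above and at its mouth, no floor step (things slide straight in). Origin: middle of the mouth at bench height; x points into the tray (inner face of back wall at x = 154 mm), y across (inner side faces at +-115 mm). Walls 6 mm thick, 30 mm high. Guide lips flare outwards over 75 mm in front of the mouth, to +-150 mm.
- pad: Fixed black rubber pad, 230 x 70 x 4 mm, on which the straightedge rests. Origin at the centre of its underside, at bench height; x along its 230 mm side, y across, z up.
- spray_can_mid (a point): Centre, 80 mm above the bench, of a standing spray can, 52 mm diameter, 160 mm tall; loose, to be left alone.
- flux_jar_mid (a point): Centre, 27 mm above the bench, of a standing jar, 54 mm diameter, 55 mm tall; loose, to be left alone.
- solvent_bottle_mid (a point): Centre, 62 mm above the bench, of a standing bottle, 54 mm diameter, 125 mm tall; loose, to be left alone.
- multimeter_mid (a point): Centre, 18 mm above the bench, of a multimeter lying flat, 165 (x) x 78 (y) mm and about 45 mm high with its knob; loose, to be left alone.
- phone_mid (a point): Centre, 4 mm above the bench, of a phone lying flat, 148 (x) x 72 (y) x 9 mm; loose, to be left alone.
- tape_roll_mid (a point): Centre, 12 mm above the bench, of a roll of tape lying flat, 100 mm diameter, 24 mm high; loose, to be left alone.
- screwdriver_grip (a point): Handle of a screwdriver lying flat, about 170 mm long in all and under 35 mm high; loose, to be left alone.

How it is judged:
By the outcome, as a careful person would: the job done as asked, in the order asked, and still so for the second after the job is handed in, with the robot touching nothing.
It also fails if it takes over 72 s, if anything falls off the work surface, if the arm or the gripper's body presses on something with over 40 N, if the wrist force passes 120 N, or if a joint passes its speed limit or range.

ROBOT

A 7-joint arm with a two-finger parallel gripper is mounted at the origin on the work surface. World frame = base frame: x ahead of the robot, y to its left, z up, the work surface at z = 0. Lengths are in mm, angles in rad, forces in N, time in s.
With the tool pointing down it reaches from about 400 to 875 mm from the base axis. Payload 4.4 kg.
Tool frame: the origin (TCP) lies at the very end of the fingers, on their centre line; the grasp point (between the pads) lies 19 mm behind it (ctrl.grip_point_offset is the distance from the TCP to the grasp point, in mm); z points along the fingers, y is the line along which they close (so a half turn about z gives the same grasp; the last joint's range is limited). The gripper opens to 85 mm and grips with 20 to 120 N. Pads are 22 mm wide; open, the fingers measure 114 mm over their backs; the gripper's body (76 mm by 85 mm) begins 54 mm behind the grasp point. The pads swing forward as they close: fully open they stand 13 mm farther back than shut.
Start: joints at [-1.414, 0.628, 0.038, 1.517, -0.027, 0.996, -0.02], TCP at [143.599, 633.954, 231.313] pointing down, gripper open.
Joint ranges: [-3.06, 3.06], [-0.37, 2.12], [-1.25, 1.32], [0.18, 2.47], [-1.1, 4.24], [0.23, 1.98], [-2.94, 2.94]. Speed limits (rad/s): [2.57, 2.57, 3.14, 3.14, 3.14, 3.14, 3.14].

INTERFACE

Orientations are given as [roll, pitch, yaw] about the fixed x, y, z axes, in that order (R = Rz(yaw) Ry(pitch) Rx(roll)).
In Python, from cell import ctrl gives the robot as it stands.
- The arm moves only by the tool jog_arm, never from a script. Its argument "increments" is one flat list of numbers, 7 for each row, row after row: the finger opening in cm, from 0 to 8.54, then the shift along the tool's x, y, z in cm, then the turn, a rotation vector about the tool's x, y, z in degrees. In form: [fingers, x, y, z, rx, ry, rz, fingers, x, y, z, rx, ry, rz, ...]. A call has 1 to 20 rows; each row is the pose to reach, as a shift and turn from the pose commanded when the call began, along the tool's axes at that moment; what a row does not reach only later rows make up. A row lasts 1/10 s, in which the tool goes at most 50 mm and 8.59 degrees, less where a joint would pass 70% of its speed; a pose out of reach is approached as far as the arm can. A call with a gripper value outside its range is refused whole. The fingers move at their own pace and stop on an object; the grip force is fixed at half the most. Time passes only in rows, so rows that repeat a pose let the fingers close. It gives the time, the measured TCP pose, the force, the opening and the grip force at its end, in the units of the state.
- ctrl.read_state(): the state, without advancing time (a new reading comes with each control period).
- ctrl.get_image(name): name is "scene" or "side" or "wrist"; returns the picture (420x560x3 uint8, red, green, blue); there is no depth.
- ctrl.camera_params(name): a dict with "fx", "fy", "cx", "cy" (pixels), "extrinsics" (4x4, takes a point from world to camera coordinates). Camera axes: x right, y down, z forward; pixel columns grow to the right and rows downward; lengths in mm; the calibration is good to about 2 mm. A picture is of the moment at which its call begins: read the wrist's pose just before it. camera_params takes no time and is no camera call; for the wrist camera it gives the pose at the moment of the call.
- ctrl.finish_job(): hands the job in; it is judged then, once.
The state is a dict: "clock": time; "qpos": joint angles; "qd": joint speeds; "tau": joint torques, N m; "eef_pos": TCP position; "tool_rot": TCP orientation; "force": force on the tool from outside, world axes, zero at the start; "torque": the same for the moment, N m; "width": finger opening in mm; "gripper_force": force on a finger pad.
Only numpy, scipy, OpenCV 4.12 (cv2) and the standard library are available. Lean on these libraries where they do the work, as an engineer would, in place of code of your own. Each camera call takes 0.05 s, during which the arm holds its last target. There are 200 camera calls.

## Working session

There is one attempt and no reset: what is moved stays moved. The work goes in short steps, Python scripts to look and compute and a tool call to move; the robot and the scene stay as the last step left them, time stands still between calls to the robot, and variables do not carry over. Pictures are saved under pics/ and viewed, at most 13 in all, crops included, and the job is handed in when it is done.

Besides the shell and the picture viewer there is one more tool, called after ">>>" as a command line: name --argument value ..., lists and objects as JSON in quotes. jog_arm: Moves the arm, as the interface text tells. Its arguments: {"type":"object","properties":{"increments":{"type":"array","items":{"type":"number"}}},"required":["increments"]}

```bash
ls; mkdir -p pics; python3 - <<'E'
from cell import ctrl
import cv2, numpy as np
s=ctrl.read_state(); print({k:np.round(v,3) for k,v in s.items()}, ctrl.grip_point_offset)
for n in ("scene","side","wrist"):
    p=ctrl.camera_params(n); print(n,p["fx"],p["cx"],p["cy"],np.round(p["extrinsics"],3).tolist())
    im=ctrl.get_image(n); cv2.imwrite(f"pics/{n}0.png",im[:,:,::-1])
a=[cv2.imread(f"pics/{n}0.png") for n in ("scene","side")]
E
```

```text
pics
{'clock': np.float64(0.0), 'qpos': array([-1.414,  0.629,  0.038,  1.518, -0.027,  0.996, -0.02 ]), 'qd': array([ 0.001,  0.003,  0.001, -0.002, -0.001,  0.   , -0.   ]), 'tau': array([-0.0000e+00, -5.6339e+01,  1.2260e+00, -1.9345e+01,  1.1000e-02,
        1.1000e-02, -0.0000e+00]), 'eef_pos': array([143.493, 633.329, 230.388]), 'tool_rot': array([-3.14 ,  0.   ,  2.919]), 'force': array([-0.896, -0.089, -1.076]), 'torque': array([-0.029,  0.001, -0.022]), 'gripper_force': np.float64(0.0), 'width': np.float64(85.216)} 18.700000000000003
scene 533.1030220447107 269.58534045549334 209.59028728442814 [[0.084, 0.996, 0.01, 12.373], [0.689, -0.051, -0.723, -328.162], [-0.72, 0.067, -0.691, 1807.725], [0.0, 0.0, 0.0, 1.0]]
side 380.3491534415774 277.24245023631886 214.10884477027642 [[-0.966, -0.257, -0.006, 509.615], [-0.173, 0.664, -0.728, 179.46], [0.191, -0.702, -0.686, 999.739], [0.0, 0.0, 0.0, 1.0]]
wrist 326.1099336440264 282.9292149135908 212.16935663395375 [[0.221, 0.975, -0.002, -649.358], [0.933, -0.211, 0.29, -38.673], [0.282, -0.066, -0.957, 380.273], [0.0, 0.0, 0.0, 1.0]]
```

View pics/scene0.png

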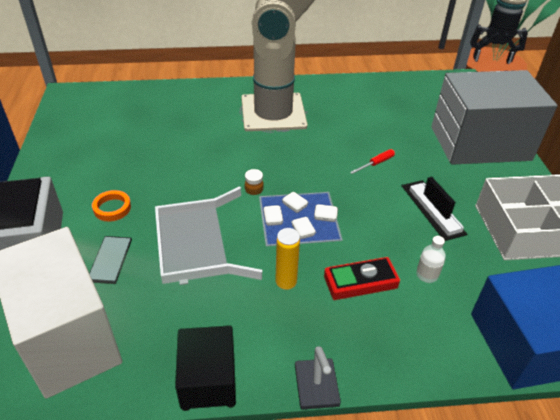

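View pics/side0.png

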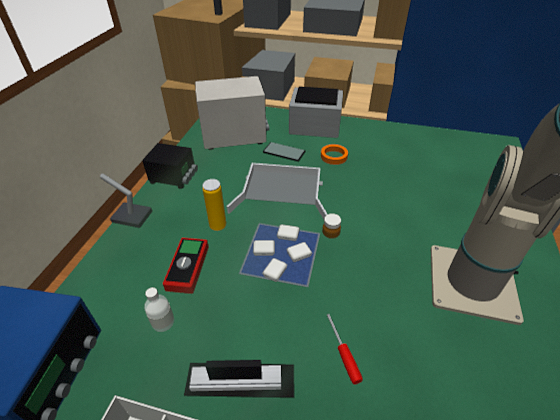

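The scene view shows the tray at about (190,240) opening right, four cases on the mat near (300,215), the straightedge on its pad at (435,208), the spray can at (287,260) and the jar at (254,180). The side view shows the same layout, with the straightedge at (240,377) and the cases at (263–300, 232–270).

```bash
cat > h.py <<'E'
import cv2, numpy as np
from cell import ctrl
def ray(p,uv,z):
    uv=np.atleast_2d(uv).astype(float); E=np.array(p["extrinsics"]); R,t=E[:3,:3],E[:3,3]
    d=np.c_[(uv[:,0]-p["cx"])/p["fx"],(uv[:,1]-p["cy"])/p["fy"],np.ones(len(uv))]@R
    c=-R.T@t; return (c+d*((z-c[2])/d[:,2])[:,None])[:,:2]
def proj(p,X):
    E=np.array(p["extrinsics"]); c=np.atleast_2d(X)@E[:3,:3].T+E[:3,3]
    return np.c_[p["fx"]*c[:,0]/c[:,2]+p["cx"],p["fy"]*c[:,1]/c[:,2]+p["cy"]]
def blobs(m,lo,hi):
    n,l,s,c=cv2.connectedComponentsWithStats(m.astype(np.uint8))
    return [(l==i) for i in range(1,n) if lo<s[i,4]<hi]
def rect(p,b,z):  # rectangle fitted to blob's contour cast on plane z
    k=max(cv2.findContours(b.astype(np.uint8),cv2.RETR_EXTERNAL,cv2.CHAIN_APPROX_NONE)[0],key=cv2.contourArea)[:,0]
    w=ray(p,k,z).astype(np.float32); (c,s,a)=cv2.minAreaRect(w); return np.round(c,1),np.round(s,1),round(a,1),w
E
python3 - <<'E'
from h import *
for n in ("scene","side"):
    p=ctrl.camera_params(n); im=cv2.imread(f"pics/{n}0.png"); hsv=cv2.cvtColor(im,cv2.COLOR_BGR2HSV)
    h,s,v=[hsv[:,:,i].astype(int) for i in range(3)]
    print(n)
    x0,x1,y0,y1=(255,345,185,240) if n=="scene" else (240,325,222,285)
    m=np.zeros(h.shape,bool); m[y0:y1,x0:x1]=((v>205)&(s<40))[y0:y1,x0:x1]
    for b in blobs(m,40,2000): print("case",b.sum(),*rect(p,b,22)[:3])
    x0,x1,y0,y1=(395,475,170,245) if n=="scene" else (180,300,350,405)
    m=np.zeros(h.shape,bool); m[y0:y1,x0:x1]=((v<60)|((s<50)))[y0:y1,x0:x1]
    for b in blobs(m,200,9000): print("pad+",b.sum(),*rect(p,b,0)[:3])
    m=np.zeros(h.shape,bool); m[y0:y1,x0:x1]=((v>150)&(s<60))[y0:y1,x0:x1]
    for b in blobs(m,50,9000): print("bar",b.sum(),*rect(p,b,20)[:3])
    m=(s>150)&(v>120)&(h>10)&(h<30)
    for b in blobs(m,150,9000): print("orange",b.sum(),*rect(p,b,0)[:3])
a=cv2.imread("pics/scene0.png")[130:300,140:480]; b=cv2.imread("pics/side0.png")[150:410,170:380]
cv2.imwrite("pics/c1.png",cv2.resize(a,(800,400),interpolation=cv2.INTER_CUBIC))
cv2.imwrite("pics/c2.png",cv2.resize(b,(480,594),interpolation=cv2.INTER_CUBIC))
E
```

```text
scene
case 240 [463.2  17.6] [58.9 45.2] 39.5
case 256 [512.6  94.8] [57.  46.9] 76.4
case 252 [510.6 -48. ] [45.2 57.5] 85.8
case 496 [575.4   3.6] [ 63.5 104.8] 27.5
pad+ 1988 [501.3 406.5] [260.2 122.2] 4.4
bar 559 [514.2 398.5] [198.2  48.5] 15.9
bar 93 [636.5 365.8] [31.1 29.9] 21.7
orange 479 [-302.8 1029.4] [102.2 254.9] 55.7
orange 2772 [-321.   435.4] [666.9 137.1] 89.7
orange 3522 [-322.1 -426.3] [761.9 135.4] 89.9
orange 2433 [-138.9 -858.2] [556.8 151.6] 15.2
orange 680 [ 419.7 -490.2] [103.8 121.1] 85.7
orange 935 [666.5 -24. ] [ 57.1 159. ] 82.9
orange 3192 [1063.   201.7] [561.4  43.4] 85.5
side
case 170 [507.4 -42.3] [52.  38.1] 2.6
case 185 [560.  32.] [50.8 33.9] 14.6
case 196 [459.5  22.1] [52.7 37.9] 38.2
case 221 [508.4  99.7] [52.5 37.3] 75.2
pad+ 3711 [506.2 392. ] [229.4  78.9] 13.7
bar 786 [513.  396.8] [189.   35.5] 15.6
bar 226 [506.5 418.8] [187.    5.2] 15.6
orange 184 [ 441.3 -515.1] [100.6 100.7] 14.4
orange 409 [ 771.8 -104.5] [ 57.5 206.2] 23.0
orange 718 [1059.4  113.9] [ 25.4 384.9] 0.1
```

View pics/c1.png

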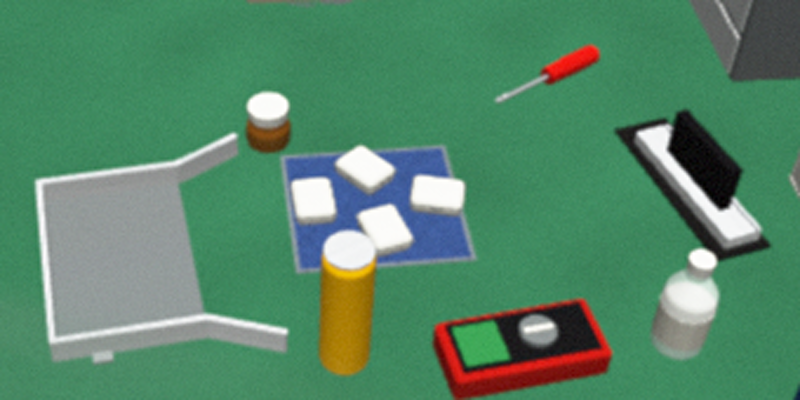

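View pics/c2.png

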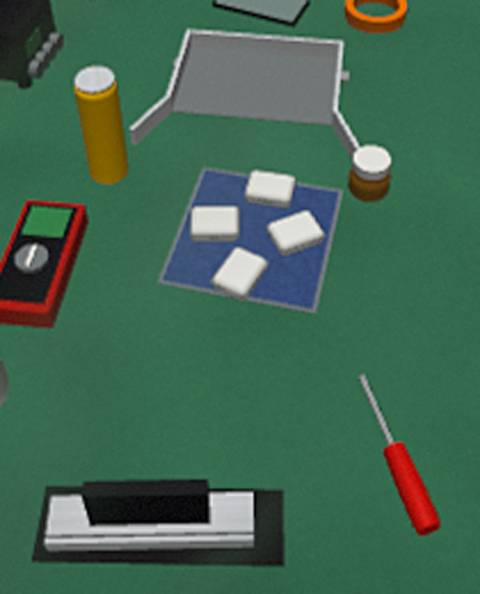

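The crops resolve the tray rim (scene-crop corners (38,180), (52,345), kinks (178,165), (207,318)), the can base near (345,365), and the jar base near (268,145). They also show the bar running down-right at about (695,185).

```bash
python3 - <<'E'
from h import *
ps=ctrl.camera_params("scene"); pd=ctrl.camera_params("side")
S=lambda a:np.array(a)*340/800+[140,130]; D=lambda a:np.array(a)*210/480+[170,150]
names=["backJ","backC","kinkJ","kinkC","lipJ","lipC"]
a=S([(38,180),(52,342),(178,163),(207,317),(237,136),(287,330)]); b=D([(343,41),(188,30),(334,107),(172,97),(358,150),(131,131)])
for n,u,v in zip(names,ray(ps,a,30),ray(pd,b,30)): print(n,u.round(),v.round())
print("mouth floor",ray(ps,S([(180,180),(200,310)]),0).round().tolist(),ray(pd,D([(331,122),(173,107)]),0).round().tolist())
print("jar top",ray(ps,S([268,105]),55).round(),ray(pd,D([371,159]),55).round())
print("can top",ray(ps,S([349,247]),160).round(),ray(pd,D([95,79]),160).round())
print("meter",ray(ps,S([(437,335),(585,300),(610,350),(455,398)]),20).round().tolist(),ray(pd,D([(30,200),(87,205),(52,325),(0,315)]),30).round().tolist())
print("bottle",ray(ps,S([702,258]),125).round())
print("driver",ray(ps,S([(500,99),(590,55)]),12).round().tolist())
# bar top face corner picks
print("bar",ray(ps,S([(636,135),(655,125),(760,231),(737,243)]),20).round().tolist(),ray(pd,D([(48,493),(253,491),(252,533),(46,532)]),20).round().tolist())
print("fin top",ray(ps,S([(670,118),(685,112),(741,158),(733,162)]),80).round().tolist(),ray(pd,D([(83,485),(208,481)]),80).round().tolist())
print("pad",ray(ps,S([(616,130),(665,120),(768,243),(720,254)]),4).round().tolist(),ray(pd,D([(45,487),(283,490),(284,564),(33,560)]),4).round().tolist())
E
```

```text
backJ [ 469. -357.] [ 469. -357.]
backC [ 708. -326.] [ 705. -325.]
kinkJ [ 452. -198.] [ 453. -202.]
kinkC [ 687. -171.] [ 678. -166.]
lipJ [ 410. -128.] [ 407. -125.]
lipC [711. -91.] [709. -85.]
mouth floor [[449.0, -197.0], [652.0, -179.0]] [[456.0, -204.0], [683.0, -179.0]]
jar top [[386. -89.]] [[386. -86.]]
can top [[723. -34.]] [[722. -30.]]
meter [[721.0, 62.0], [686.0, 224.0], [753.0, 233.0], [800.0, 67.0]] [[787.0, 67.0], [714.0, 57.0], [683.0, 233.0], [744.0, 235.0]]
bottle [[730. 311.]]
driver [[344.0, 203.0], [264.0, 337.0]]
bar [[432.0, 350.0], [416.0, 378.0], [601.0, 443.0], [617.0, 412.0]] [[612.0, 403.0], [426.0, 352.0], [417.0, 390.0], [599.0, 437.0]]
fin top [[472.0, 367.0], [463.0, 387.0], [545.0, 425.0], [551.0, 414.0]] [[565.0, 412.0], [459.0, 380.0]]
pad [[404.0, 336.0], [390.0, 402.0], [605.0, 455.0], [617.0, 396.0]] [[623.0, 392.0], [400.0, 336.0], [384.0, 403.0], [605.0, 458.0]]
```

>>> jog_arm --increments '[8.5, 0, 0, 0, 0, 0, -8, 8.5, 0, 0, 0, 0, 0, -16, 8.5, 0, 0, 0, 0, 0, -24, 8.5, 0, 0, 0, 0, 0, -28.5]'

```text
clock: 0.55
eef_pos: [143.6, 633.7, 230.9]
tool_rot: [-3.141, -0.0, -2.862]
force: [0.4, 0.7, -0.1]
width: 84.9
gripper_force: 0.0
```

```bash
python3 - <<'E'
from h import *
ps=ctrl.camera_params("scene")
print("cabinet base",ray(ps,[(434,128),(455,160),(548,158)],0).round().tolist())
b=ray(ps,[(455,160)],0)[0]
for z in (150,200,250,300): print(z,proj(ps,[[b[0],b[1],z]]).round(), ray(ps,[(444,75),(455,107),(548,105),(525,72)],z).round().tolist())
p=proj(ps,[[143,634,231],[143,634,280]]);print(p.round())
im=ctrl.get_image("scene")
w=ctrl.get_image("wrist")
cv2.imwrite("pics/j.png",np.hstack([cv2.resize(im[0:200,360:560],(400,400)),cv2.resize(w,(400,300))[:,:].copy() if 0 else cv2.copyMakeBorder(cv2.resize(w,(400,300)),0,100,0,0,0)])[:,:,::-1])
E
```

```text
cabinet base [[126.0, 519.0], [296.0, 532.0], [307.0, 822.0]]
150 [[468. 119.]] [[49.0, 542.0], [233.0, 515.0], [242.0, 796.0], [48.0, 811.0]]
200 [[473. 104.]] [[135.0, 502.0], [308.0, 476.0], [317.0, 741.0], [134.0, 755.0]]
250 [[478.  88.]] [[221.0, 461.0], [383.0, 437.0], [391.0, 686.0], [220.0, 699.0]]
300 [[483.  72.]] [[306.0, 421.0], [459.0, 399.0], [466.0, 631.0], [306.0, 644.0]]
[[491.  66.]
 [496.  50.]]
```

View pics/j.png

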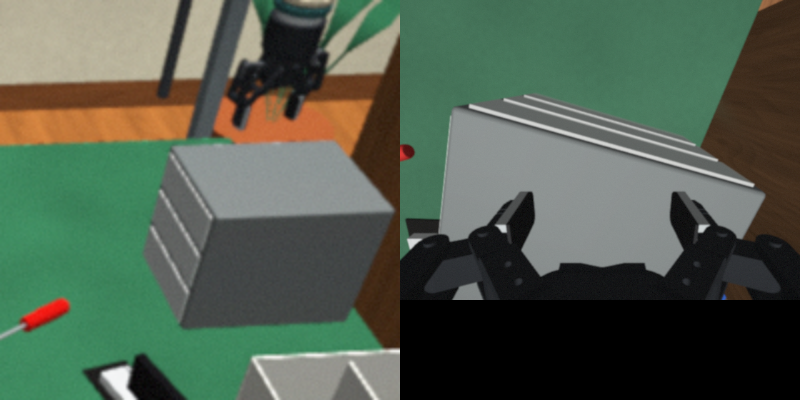

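The view shows the cabinet (about 180 mm tall) directly below the gripper, so I move out at height first.

>>> jog_arm --increments '[8.5, -2, -2.4, -1.5, 0, 0, 0, 8.5, -5, -5.7, -1.5, 0, 0, 0, 8.5, -8, -9, -1.5, 0, 0, 0, 8.5, -11, -12.4, -1.5, 0, 0, 0, 8.5, -14, -15.8, -1.5, 0, 0, 0, 8.5, -17, -19.2, -1.5, 0, 0, 0, 8.5, -20, -22.6, -1.5, 0, 0, 0, 8.5, -23, -26, -1.5, 0, 0, 0, 8.5, -26, -29.4, -1.5, 0, 0, 0, 8.5, -28, -31.7, -1.5, 0, 0, 0, 8.5, -29.1, -33, -1.5, 0, 0, 0, 8.5, -29.1, -33, 0, 0, 0, 0, 8.5, -29.1, -33, 3, 0, 0, 0, 8.5, -29.1, -33, 4, 0, 0, 0, 8.5, -29.1, -33, 4, 0, 0, 0]'

```text
clock: 2.15
eef_pos: [511.3, 395.3, 189.6]
tool_rot: [-3.141, -0.004, -2.866]
force: [-0.6, 0.3, 0.7]
width: 84.7
gripper_force: 0.0
```

```bash
python3 - <<'E'
from h import *
s=ctrl.read_state(); print(s["eef_pos"],s["tool_rot"],s["qpos"].round(2) if hasattr(s["qpos"],"round") else s["qpos"])
p=ctrl.camera_params("wrist"); w=ctrl.get_image("wrist")
np.save("w1.npy",w); import pickle; pickle.dump(p,open("w1.pkl","wb"))
cv2.imwrite("pics/w1.png",w[:,:,::-1])
X=s["eef_pos"]; c,n=np.cos(s["tool_rot"][2]),np.sin(s["tool_rot"][2])
print(proj(p,[[514,397,20],[514+96*.963,397+96*.27,20],[514-96*.963,397-96*.27,20],[514,397,80],[X[0],X[1],65]]).round())
E
```

```text
[511.27097862 395.30569643 189.56074559] [-3.14056477 -0.00409969 -2.86609894] [-0.65  0.67 -0.09  1.57  0.07  0.91  1.09]
[[284. 195.]
 [284. 282.]
 [284.  91.]
 [284. 212.]
 [283. 204.]]
```

View pics/w1.png

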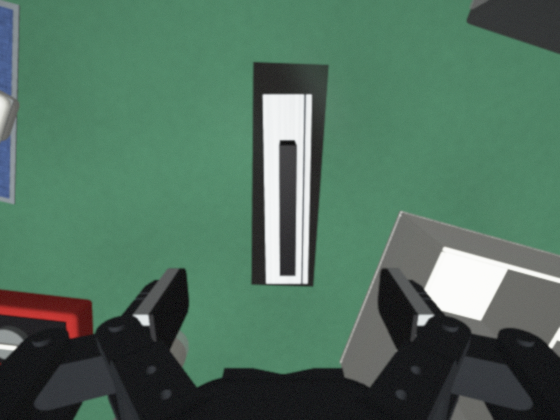

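The wrist view shows the pad at (252–328, 63–286), bar (263–311, 94–284) and fin (280–297, 141–275), nearly vertical in the image. The parts-box corner is at (400,212).

```bash
python3 - <<'E'
from h import *
import pickle
p=pickle.load(open("w1.pkl","rb")); w=np.load("w1.npy"); hsv=cv2.cvtColor(w,cv2.COLOR_RGB2HSV); v=hsv[:,:,2].astype(int); s=hsv[:,:,1].astype(int)
g=lambda m:(lambda k:(k.__setitem__((slice(50,290),slice(240,340)),m[50:290,240:340]),k)[1])(np.zeros(m.shape,bool))
m=g(v<70)|g((v>130)&(s<60))
for b in blobs(m,2000,60000):
    c,sz,a,k=rect(p,b,4); print("pad",c,sz,a)
m=g((v>130)&(s<60))
print([x.sum() for x in blobs(m,20,60000)])
b=max(blobs(m,500,60000),key=np.sum); 
c,sz,a,k=rect(p,b,20); print("bar top",c,sz,a)
fin=g(v<70)
for b in blobs(fin,300,60000):
    c,sz,a,k=rect(p,b,80); print("dark blob@80",c,sz,a,b.sum())
print("fin top picks",ray(p,[(280,141),(295,141),(281,274),(295,274)],80).round(1).tolist())
print("box",ray(p,[(400,212),(342,362)],60).round().tolist())
E
```

```text
pad [507.1 396.8] [229.   68.7] 13.7
[np.int64(6620)]
bar top [515.1 399.8] [190.6  45.3] 15.8
dark blob@80 [492. 392.] [176.1  52.9] 13.7 5556
dark blob@80 [512.8 399.6] [111.8  10.9] 15.7 1716
fin top picks [[460.6, 378.5], [457.5, 389.4], [568.1, 409.4], [564.8, 421.0]]
box [[492.0, 496.0], [656.0, 498.0]]
```

>>> jog_arm --increments '[8.5, -0.3, 0.35, 4, 0, 0, 0, 8.5, -0.3, 0.35, 8, 0, 0, 0, 8.5, -0.3, 0.35, 11, 0, 0, 0, 8.5, -0.3, 0.35, 13, 0, 0, 0, 8.5, -0.3, 0.35, 14.2, 0, 0, 0, 8.5, -0.3, 0.35, 14.2, 0, 0, 0, 8.5, -0.3, 0.35, 14.2, 0, 0, 0]'

```text
clock: 2.9
eef_pos: [515.9, 400.4, 50.7]
tool_rot: [3.141, 0.002, -2.867]
force: [-0.1, -0.3, 0.0]
width: 84.4
gripper_force: 0.0
```

>>> jog_arm --increments '[4, 0, 0, 0, 0, 0, 0, 3, 0, 0, 0, 0, 0, 0, 2, 0, 0, 0, 0, 0, 0, 1, 0, 0, 0, 0, 0, 0, 1, 0, 0, 0, 0, 0, 0, 1, 0, 0, 0, 0, 0, 0, 1, 0, 0, 0, 0, 0, 0, 1, 0, 0, 0, 0, 0, 0, 1, 0, 0, 0, 0, 0, 0, 1, 0, 0, 0, 0, 0, 0]'

```text
clock: 3.9
eef_pos: [515.2, 399.8, 49.6]
tool_rot: [3.141, 0.0, -2.867]
force: [0.3, 0.7, 3.8]
width: 13.0
gripper_force: 59.6
```

Gripped (13 mm wide, 59.6 N). Next I lift and carry it behind the group.

>>> jog_arm --increments '[1, 0, 0, -1.5, 0, 0, 0, 1, 0, 0, -4, 0, 0, 0, 1, 0, 0, -6, 0, 0, 0, 1, 1, -2, -6, 0, 0, 0, 1, 2.5, -5, -6, 0, 0, 0, 1, 4.3, -8.3, -6, 0, 0, 0, 1, 6, -11.7, -6, 0, 0, 0, 1, 7.7, -15, -6, 0, 0, 0, 1, 9.3, -18, -6, 0, 0, 0, 1, 10.3, -20, -6, 0, 0, 0, 1, 10.7, -20.8, -6, 0, 0, 0, 1, 10.7, -20.8, -6, 0, 0, 0, 1, 10.7, -20.8, -3.5, 0, 0, 0, 1, 10.7, -20.8, -1.5, 0, 0, 0, 1, 10.7, -20.8, -0.4, 0, 0, 0, 1, 10.7, -20.8, 0, 0, 0, 0, 1, 10.7, -20.8, 0, 0, 0, 0]'

```text
clock: 5.6
eef_pos: [468.5, 171.1, 49.0]
tool_rot: [3.141, -0.0, -2.866]
force: [-0.4, 1.2, -3.0]
width: 13.3
gripper_force: 58.8
```

```bash
cat > look.py <<'E'
from h import *
import sys
# cases seen in scene and side (top faces at z=22), printed in world and tray frame
M=np.array([567.5,-183.5]); I=np.array([.122,-.9925]); A=np.array([.9925,.122])
tag=sys.argv[1]; s=ctrl.read_state(); print(s["eef_pos"].round(1),s["tool_rot"].round(3),s["force"].round(1),round(s["clock"],2),s["qpos"].round(2))
for n in ("scene","side"):
    p=ctrl.camera_params(n); im=ctrl.get_image(n); cv2.imwrite(f"pics/{n}_{tag}.png",im[:,:,::-1])
    hsv=cv2.cvtColor(im,cv2.COLOR_RGB2HSV); m=(hsv[:,:,2]>205)&(hsv[:,:,1]<40)
    for b in blobs(m,40,900):
        c,sz,a,k=rect(p,b,22)
        if 400<c[0]<680 and -340<c[1]<170: print(n,b.sum(),c,sz,a,"tray",np.round([(c-M)@I,(c-M)@A]), "min t",round(((k-M)@I).min()))
E
python3 look.py a
```

```text
[468.5 171.1  49. ] [ 3.141 -0.    -2.866] [-0.4  1.2 -3. ] 5.6 [-0.35  0.72 -0.08  2.07  0.14  0.36  1.3 ]
scene 427 [467.4 169.2] [190.8  45.3] 15.8 tray [-362.  -56.] min t -398
scene 602 [ 566.5 -230. ] [312.4 237.1] 7.4 tray [46. -7.] min t -74
scene 246 [463.   17.4] [60. 46.] 38.4 tray [-212.  -79.] min t -243
scene 261 [512.2  95. ] [57.2 47.8] 76.6 tray [-283.  -21.] min t -315
scene 255 [510.9 -47.4] [61.  43.3] 2.4 tray [-142.  -40.] min t -165
scene 561 [577.3   4.3] [ 64.8 108.5] 31.9 tray [-185.   33.] min t -235
side 117 [569.   36.3] [31.5 37.6] 14.6 tray [-218.   28.] min t -235
side 83 [443.6  16. ] [24.4 45.6] 7.6 tray [-213.  -99.] min t -236
side 110 [520.2 106.1] [29.  43.8] 15.2 tray [-293.  -12.] min t -315
side 159 [423.3 156.1] [97.9 31.3] 16.7 tray [-355. -102.] min t -378
```

>>> jog_arm --increments '[1, 0, -0.4, 0.1, 0, 0, 0, 1, 0, -1, 0.1, 0, 0, 0, 1, 0, -1.6, 0.1, 0, 0, 0, 1, 0, -2.2, 0.1, 0, 0, 0, 1, 0, -2.7, 0.1, 0, 0, 0, 1, 0, -3.2, 0.1, 0, 0, 0, 1, 0, -3.7, 0.1, 0, 0, 0, 1, 0, -4.2, 0.1, 0, 0, 0, 1, 0, -4.7, 0.1, 0, 0, 0, 1, 0, -5.2, 0.1, 0, 0, 0, 1, 0, -5.7, 0.1, 0, 0, 0, 1, 0, -6.2, 0.1, 0, 0, 0, 1, 0, -6.7, 0.1, 0, 0, 0, 1, 0, -7.2, 0.1, 0, 0, 0, 1, 0, -7.7, 0.1, 0, 0, 0, 1, 0, -8.2, 0.1, 0, 0, 0, 1, 0, -8.7, 0.1, 0, 0, 0, 1, 0, -9.1, 0.1, 0, 0, 0, 1, 0, -9.4, 0.1, 0, 0, 0, 1, 0, -9.5, 0.1, 0, 0, 0]'

```text
clock: 7.7
eef_pos: [494.4, 78.3, 48.3]
tool_rot: [-3.142, -0.0, -2.867]
force: [-0.7, 2.0, -2.2]
width: 13.2
gripper_force: 59.1
```

```bash
python3 look.py b; python3 - <<'E'
import cv2,numpy as np
a=cv2.imread("pics/scene_b.png")[150:280,150:360]; b=cv2.imread("pics/side_b.png")[150:330,200:360]
cv2.imwrite("pics/vb.png",np.hstack([cv2.copyMakeBorder(cv2.resize(a,(420,260),interpolation=2),0,100,0,0,0),cv2.resize(b,(320,360),interpolation=2)]))
E
```

```text
[494.4  78.3  48.3] [-3.142 -0.    -2.867] [-0.7  2.  -2.2] 7.7 [-0.14  0.72 -0.1   2.07  0.19  0.36  1.44]
scene 601 [ 566.5 -230. ] [312.4 237.1] 7.4 tray [46. -7.] min t -74
scene 255 [511.  -47.4] [60.7 43.3] 2.4 tray [-142.  -39.] min t -165
side 41 [489.2 -41.2] [15.7 35.4] 2.7 tray [-151.  -60.] min t -168
side 166 [582.8   9. ] [51.3 36. ] 65.8 tray [-189.   39.] min t -219
side 52 [542.1  17.7] [25.2 22.9] 14.6 tray [-203.   -1.] min t -216
side 83 [456.7  15. ] [48.  38.3] 35.4 tray [-211.  -86.] min t -223
side 117 [424.3  58.3] [47.3 27.7] 14.6 tray [-257. -113.] min t -274
```

View pics/vb.png

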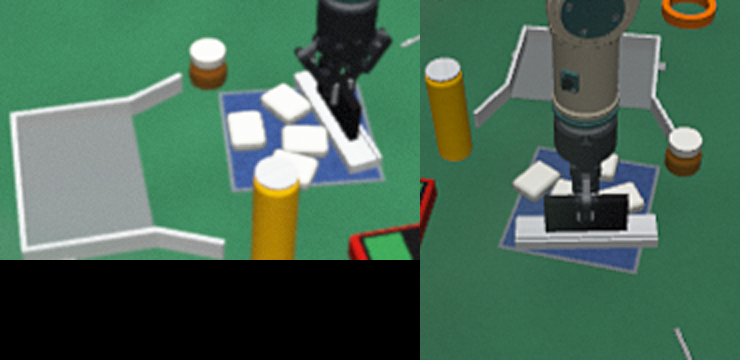

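The scene crop shows case 3 turned and pushed outward, partly behind the can, with case 1 behind it. The other cases are still between the bar ends. I continue while turning the bar slightly so its right end leads.

>>> jog_arm --increments '[1, 0, -0.4, 0, 0, 0, 0.3, 1, -0.1, -1, 0, 0, 0, 0.6, 1, -0.1, -1.6, 0, 0, 0, 0.9, 1, -0.2, -2.2, 0, 0, 0, 1.2, 1, -0.2, -2.8, 0, 0, 0, 1.5, 1, -0.2, -3.4, 0, 0, 0, 1.8, 1, -0.3, -4, 0, 0, 0, 2.1, 1, -0.3, -4.6, 0, 0, 0, 2.4, 1, -0.3, -5.2, 0, 0, 0, 2.7, 1, -0.4, -5.8, 0, 0, 0, 2.9, 1, -0.4, -6.4, 0, 0, 0, 3.1, 1, -0.4, -7, 0, 0, 0, 3.3, 1, -0.5, -7.6, 0, 0, 0, 3.5, 1, -0.5, -8.2, 0, 0, 0, 3.7, 1, -0.5, -8.8, 0, 0, 0, 3.8, 1, -0.5, -9.4, 0, 0, 0, 3.9, 1, -0.5, -10, 0, 0, 0, 4, 1, -0.5, -10.5, 0, 0, 0, 4, 1, -0.5, -10.8, 0, 0, 0, 4, 1, -0.5, -10.9, 0, 0, 0, 4]'

```text
clock: 9.8
eef_pos: [528.7, -25.2, 48.3]
tool_rot: [-3.142, -0.0, -2.937]
force: [-0.0, 2.9, -1.3]
width: 13.3
gripper_force: 59.0
```

```bash
python3 look.py c; python3 - <<'E'
import cv2,numpy as np
a=cv2.imread("pics/scene_c.png")[150:280,150:360]; b=cv2.imread("pics/side_c.png")[150:330,200:360]
cv2.imwrite("pics/vc.png",np.hstack([cv2.copyMakeBorder(cv2.resize(a,(420,260),interpolation=2),0,100,0,0,0),cv2.resize(b,(320,360),interpolation=2)]))
E
```

```text
[528.7 -25.2  48.3] [-3.142 -0.    -2.937] [-0.   2.9 -1.3] 9.8 [ 0.08  0.74 -0.13  1.99  0.21  0.42  1.57]
scene 597 [ 566.5 -230. ] [312.4 237.1] 7.4 tray [46. -7.] min t -74
scene 278 [ 533.2 -125.4] [42.6 59.9] 86.5 tray [-62. -27.] min t -87
side 79 [ 518.3 -119.1] [39.  29.2] 87.9 tray [-70. -41.] min t -90
side 153 [619.7 -54.5] [38.1 52.7] 12.0 tray [-122.   68.] min t -149
side 177 [456.8 -63. ] [35.  73.7] 12.4 tray [-133.  -95.] min t -169
side 59 [597.2 -10.6] [36.3 28.2] 14.6 tray [-168.   51.] min t -182
```

View pics/vc.png

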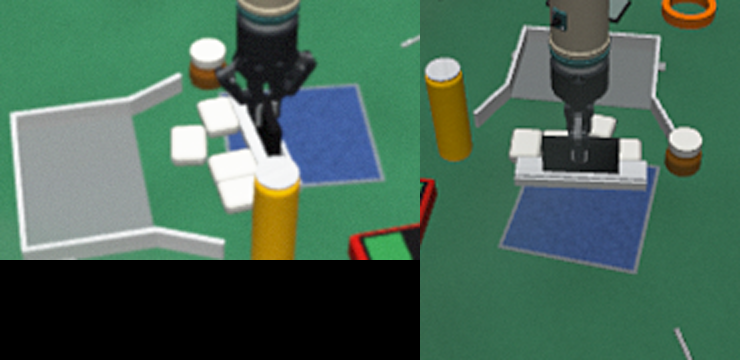

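The group is gathered: case 2 is in front, and three cases lie along the bar inside the lips' opening. I keep pushing towards the tray heading.

>>> jog_arm --increments '[1, 0, -0.4, 0, 0, 0, 0.3, 1, 0, -1, 0, 0, 0, 0.6, 1, 0, -1.5, 0, 0, 0, 0.9, 1, -0.1, -2, 0, 0, 0, 1.2, 1, -0.1, -2.5, 0, 0, 0, 1.5, 1, -0.1, -3, 0, 0, 0, 1.8, 1, -0.1, -3.5, 0, 0, 0, 2.1, 1, -0.1, -4, 0, 0, 0, 2.4, 1, -0.2, -4.5, 0, 0, 0, 2.7, 1, -0.2, -5, 0, 0, 0, 3, 1, -0.2, -5.5, 0, 0, 0, 3.3, 1, -0.2, -6, 0, 0, 0, 3.6, 1, -0.2, -6.5, 0, 0, 0, 3.9, 1, -0.2, -7, 0, 0, 0, 4.1, 1, -0.2, -7.4, 0, 0, 0, 4.3, 1, -0.2, -7.7, 0, 0, 0, 4.4, 1, -0.2, -7.8, 0, 0, 0, 4.4]'

```text
clock: 11.6
eef_pos: [546.5, -101.2, 48.3]
tool_rot: [-3.141, -0.0, -3.014]
force: [-0.7, 2.6, -1.6]
width: 13.5
gripper_force: 59.1
```

```bash
python3 look.py d; python3 - <<'E'
import cv2,numpy as np
a=cv2.imread("pics/scene_d.png")[150:280,150:360]; b=cv2.imread("pics/side_d.png")[150:330,200:360]
cv2.imwrite("pics/vd.png",np.hstack([cv2.copyMakeBorder(cv2.resize(a,(420,260),interpolation=2),0,100,0,0,0),cv2.resize(b,(320,360),interpolation=2)]))
E
```

```text
[ 546.5 -101.2   48.3] [-3.141 -0.    -3.014] [-0.7  2.6 -1.6] 11.6 [ 0.22  0.76 -0.13  1.92  0.2   0.47  1.64]
scene 570 [ 584.6 -236.3] [296.5 232.8] 11.8 tray [54. 11.] min t -74
scene 282 [ 542.3 -201.1] [43.9 59.5] 84.2 tray [ 14. -27.] min t -12
scene 276 [594.2 -14.5] [53.7 52.9] 85.7 tray [-164.   47.] min t -191
side 86 [ 533.7 -195.9] [37.6 40. ] 84.9 tray [  8. -35.] min t -9
side 200 [ 629.5 -119.5] [40.8 89.7] 16.6 tray [-56.  69.] min t -99
side 162 [ 473.2 -133.8] [33.5 72.8] 12.4 tray [-61. -88.] min t -98
```

View pics/vd.png

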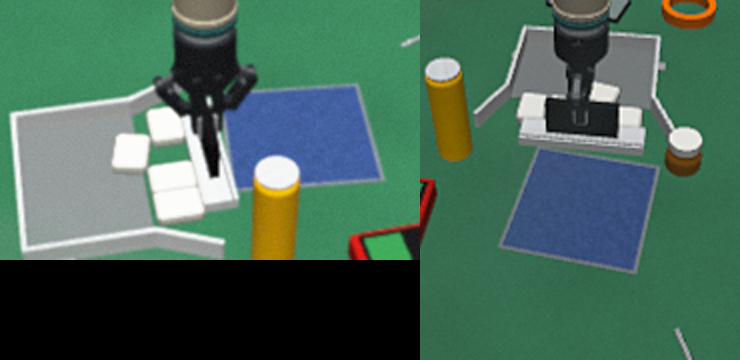

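Everything is lined up: case 2 is entering the mouth and the other three are flush with the bar between the lips. This is the final push.

>>> jog_arm --increments '[1, 0, -0.4, 0, 0, 0, 0, 1, -0.1, -1, 0, 0, 0, 0, 1, -0.1, -1.5, 0, 0, 0, 0, 1, -0.2, -2, 0, 0, 0, 0, 1, -0.2, -2.5, 0, 0, 0, 0, 1, -0.2, -3, 0, 0, 0, 0, 1, -0.3, -3.5, 0, 0, 0, 0, 1, -0.3, -4, 0, 0, 0, 0, 1, -0.3, -4.5, 0, 0, 0, 0, 1, -0.4, -5, 0, 0, 0, 0, 1, -0.4, -5.5, 0, 0, 0, 0, 1, -0.4, -6, 0, 0, 0, 0, 1, -0.5, -6.5, 0, 0, 0, 0, 1, -0.5, -7, 0, 0, 0, 0, 1, -0.5, -7.5, 0, 0, 0, 0, 1, -0.5, -8, 0, 0, 0, 0, 1, -0.5, -8.4, 0, 0, 0, 0, 1, -0.5, -8.7, 0, 0, 0, 0, 1, -0.5, -8.8, 0, 0, 0, 0]'

```text
clock: 13.6
eef_pos: [562.6, -188.0, 48.3]
tool_rot: [-3.141, -0.0, -3.014]
force: [0.5, 1.0, -2.9]
width: 13.2
gripper_force: 59.0
```

```bash
python3 look.py e
```

```text
[ 562.6 -188.    48.3] [-3.141 -0.    -3.014] [ 0.5  1.  -2.9] 13.6 [ 0.38  0.8  -0.16  1.81  0.22  0.55  1.77]
scene 506 [ 582.2 -227.5] [279.6 237.6] 7.1 tray [45.  9.] min t -74
scene 289 [ 559.  -287.7] [43.4 61. ] 83.5 tray [102. -21.] min t 78
scene 278 [594.2 -14.4] [53.8 52.9] 85.7 tray [-165.   47.] min t -191
side 66 [ 548.7 -288.3] [40.7 33.2] 13.9 tray [102. -31.] min t 83
side 178 [ 646.1 -206.3] [42.7 89. ] 16.3 tray [32. 75.] min t -10
side 125 [ 488.6 -220.7] [37.5 73.9] 9.7 tray [ 27. -83.] min t -9
```

>>> jog_arm --increments '[1, 0, 0.4, 0, 0, 0, 0, 1, 0, 1.2, 0, 0, 0, 0, 1, 0, 2.5, 0, 0, 0, 0, 1, 0, 4.5, 0, 0, 0, 0, 1, 0, 7, -0.5, 0, 0, 0, 1, 0, 9, -2.5, 0, 0, 0, 1, 0, 12, -5, 0, 0, 0, 1, 0, 15, -6, 0, 0, 0, 1, 0, 18, -6, 0, 0, 0, 1, 0, 20, -6, 0, 0, 0, 1, 0, 21, -6, 0, 0, 0, 1, 0, 21, -6, 0, 0, 0]'

```text
clock: 14.9
eef_pos: [535.4, 23.4, 108.4]
tool_rot: [3.141, -0.0, -3.01]
force: [-0.3, 0.3, -3.1]
width: 13.2
gripper_force: 59.0
```

```bash
python3 look.py f; python3 - <<'E'
import cv2,numpy as np
a=cv2.imread("pics/scene_f.png")[170:300,140:350]; b=cv2.imread("pics/side_f.png")[150:250,210:370]
cv2.imwrite("pics/vf.png",np.vstack([cv2.copyMakeBorder(cv2.resize(a,(525,325),interpolation=2),0,0,0,35,0),cv2.resize(b,(560,270),interpolation=2)[:,:560]][:2])[:600])
E
```

```text
[535.4  23.4 108.4] [ 3.141 -0.    -3.01 ] [-0.3  0.3 -3.1] 14.9 [-0.    0.64 -0.14  1.94  0.15  0.56  1.46]
scene 447 [475.1  33.8] [195.2  47.2] 7.6 tray [-227.  -65.] min t -251
scene 271 [ 510.5 -241. ] [61.9 43.7] 6.8 tray [ 50. -64.] min t 28
scene 289 [ 559.1 -287.8] [43.7 60.8] 84.5 tray [102. -21.] min t 78
scene 276 [594.2 -15.4] [51.4 53.2] 84.5 tray [-164.   47.] min t -191
side 79 [ 550.2 -281.6] [38.7 40.5] 85.6 tray [ 95. -29.] min t 75
side 123 [ 507.6 -234.1] [49.5 40.5] 11.4 tray [ 43. -66.] min t 24
side 96 [628.9 -25.1] [39.3 32. ] 8.9 tray [-150.   80.] min t -166
side 117 [477.6 -44.7] [59.6 32. ] 9.0 tray [-149.  -72.] min t -166
```

View pics/vf.png

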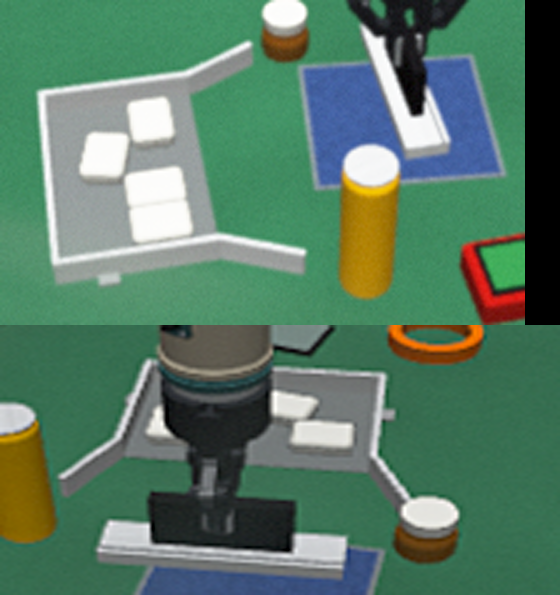

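All four cases lie inside the tray, about 25 mm past the mouth. The pad is now bare, so I measure it.

```bash
python3 - <<'E'
from h import *
for n,(x0,x1,y0,y1) in {"scene":(395,475,170,245),"side":(180,300,350,405)}.items():
    p=ctrl.camera_params(n); im=cv2.imread(f"pics/{n}_f.png"); v=im.max(2)
    m=np.zeros(v.shape,bool); m[y0:y1,x0:x1]=(v<70)[y0:y1,x0:x1]
    for b in blobs(m,300,9000): print(n,b.sum(),*rect(p,b,3)[:3])
E
```

```text
scene 1460 [504.7 395. ] [230.3  70.3] 13.7
side 3549 [504.6 397.4] [228.7  70.9] 13.8
```

>>> jog_arm --increments '[1, 0, 1, 0, 0, 0, -0.5, 1, -0.1, 3, 0, 0, 0, -1, 1, -0.3, 6, 0, 0, 0, -1.5, 1, -0.5, 9, 0, 0, 0, -2, 1, -0.7, 12, 0, 0, 0, -2.5, 1, -0.9, 15, 0, 0, 0, -3, 1, -1.1, 18, 0, 0, 0, -3.5, 1, -1.3, 21, 0, 0, 0, -4, 1, -1.5, 24, 0, 0, 0, -4.5, 1, -1.7, 27, 0, 0, 0, -5, 1, -1.9, 30, 0, 0, 0, -5.5, 1, -2.1, 33, 0, 0, 0, -6, 1, -2.2, 35.5, 0, 0, 0, -6.5, 1, -2.3, 37, 0, 0, 0, -6.5, 1, -2.3, 37.4, 0, 0, 0, -6.5, 1, -2.3, 37.4, 2, 0, 0, -6.5, 1, -2.3, 37.4, 4, 0, 0, -6.5, 1, -2.3, 37.4, 4.5, 0, 0, -6.5, 1, -2.3, 37.4, 4.5, 0, 0, -6.5, 1, -2.3, 37.4, 4.5, 0, 0, -6.5]'

```text
clock: 17.0
eef_pos: [511.8, 394.2, 64.0]
tool_rot: [-3.142, 0.001, -2.901]
force: [-0.1, 0.6, -2.6]
width: 13.0
gripper_force: 58.8
```

```bash
python3 - <<'E'
from h import *
s=ctrl.read_state(); print(s["eef_pos"].round(1),s["tool_rot"].round(3),s["force"].round(1))
p=ctrl.camera_params("wrist"); w=ctrl.get_image("wrist"); cv2.imwrite("pics/w2.png",w[:,:,::-1])
hsv=cv2.cvtColor(w,cv2.COLOR_RGB2HSV); v=hsv[:,:,2].astype(int); sa=hsv[:,:,1].astype(int)
m=((v>130)&(sa<60)); m[:, :200]=0; m[:,380:]=0; m[330:]=0
zt=s["eef_pos"][2]-45.6+16
for b in blobs(m,600,90000): print("bar@%.0f"%zt,b.sum(),*rect(p,b,zt)[:3])
E
```

```text
[511.8 394.2  64. ] [-3.142e+00  1.000e-03 -2.901e+00] [-0.1  0.6 -2.6]
bar@34 9891 [471.6 381.1] [107.5  38. ] 13.8
bar@34 2209 [466.4 403.3] [107.    5.9] 13.8
```

View pics/w2.png

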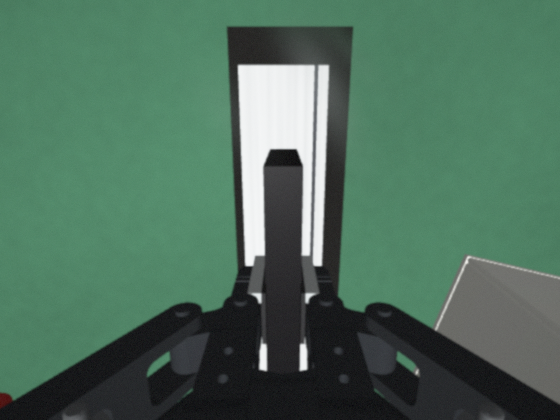

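The bar is parallel above the pad: bar edges at columns 238 and 329, pad edges at 228 and 352. I shift it 3 mm to the right and set it down.

>>> jog_arm --increments '[1, 0, 0.3, 0.4, 0, 0, 0, 1, 0, 0.3, 0.8, 0, 0, 0, 1, 0, 0.3, 1.1, 0, 0, 0, 1, 0, 0.3, 1.3, 0, 0, 0, 1, 0, 0.3, 1.4, 0, 0, 0, 1, 0, 0.3, 1.4, 0, 0, 0, 1, 0, 0.3, 1.4, 0, 0, 0]'

```text
clock: 17.75
eef_pos: [510.0, 397.6, 49.6]
tool_rot: [-3.142, -0.0, -2.9]
force: [-2.0, -1.1, 2.1]
width: 13.5
gripper_force: 59.6
```

>>> jog_arm --increments '[1.5, 0, 0, 0, 0, 0, 0, 2, 0, 0, 0, 0, 0, 0, 3, 0, 0, 0, 0, 0, 0, 5, 0, 0, 0, 0, 0, 0, 7, 0, 0, 0, 0, 0, 0, 8, 0, 0, 0, 0, 0, 0, 8, 0, 0, 0, 0, 0, 0, 8, 0, 0, 0, 0, 0, 0, 8, 0, 0, 0, 0, 0, 0, 8, 0, 0, -1, 0, 0, 0, 8, 0, 0, -4, 0, 0, 0, 8, 0, 0, -8, 0, 0, 0, 8, 0, 0, -12, 0, 0, 0, 8, 0, 0, -15, 0, 0, 0, 8, 0, 0, -16, 0, 0, 0, 8, 0, 0, -16, 0, 0, 0]'

```text
clock: 19.35
eef_pos: [511.0, 398.3, 211.3]
tool_rot: [3.14, 0.003, -2.9]
force: [0.4, -0.6, -0.1]
width: 79.8
gripper_force: 0.0
```

```bash
python3 look.py g; python3 - <<'E'
from h import *
for n,(x0,x1,y0,y1) in {"scene":(395,475,170,245),"side":(180,300,350,405)}.items():
    p=ctrl.camera_params(n); im=cv2.imread(f"pics/{n}_g.png"); hsv=cv2.cvtColor(im,cv2.COLOR_BGR2HSV)
    m=np.zeros(im.shape[:2],bool); m[y0:y1,x0:x1]=((hsv[:,:,2]>150)&(hsv[:,:,1]<60))[y0:y1,x0:x1]
    for b in blobs(m,50,9000): print(n,"bar",*rect(p,b,20)[:3])
p=ctrl.camera_params("wrist"); w=ctrl.get_image("wrist"); hsv=cv2.cvtColor(w,cv2.COLOR_RGB2HSV)
v=hsv[:,:,2].astype(int); s=hsv[:,:,1].astype(int); m=(v>130)&(s<60); m[:,:240]=0;m[:,340:]=0;m[290:]=0
for b in blobs(m,500,60000): print("wrist bar",*rect(p,b,20)[:3])
# changes of bystanders since start
for n in ("scene","side"):
    a=cv2.imread(f"pics/{n}0.png"); b=cv2.imread(f"pics/{n}_g.png")
    d=cv2.GaussianBlur(cv2.absdiff(a,b).max(2),(5,5),0)>45
    for q in blobs(d,15,1e6): y,x=np.nonzero(q); print(n,"diff",q.sum(),x.min(),x.max(),y.min(),y.max())
E
```

```text
[511.  398.3 211.3] [ 3.14e+00  3.00e-03 -2.90e+00] [ 0.4 -0.6 -0.1] 19.35 [-0.63  0.65 -0.12  1.55  0.09  0.95  1.03]
scene 603 [ 566.5 -230. ] [312.4 237.1] 7.4 tray [46. -7.] min t -74
scene 267 [ 510.7 -240.8] [61.2 43.5] 7.7 tray [ 50. -63.] min t 28
scene 290 [ 558.9 -287.7] [43.4 61.1] 83.5 tray [102. -21.] min t 78
scene 277 [594.2 -14.5] [53.7 52.9] 85.7 tray [-164.   47.] min t -191
scene 647 [ 631.  -232.6] [93.2 57.4] 7.3 tray [56. 57.] min t 28
side 103 [ 555.4 -282.3] [37.1 50.8] 82.6 tray [ 97. -24.] min t 75
side 70 [ 647.2 -222.5] [30.2 49.3] 7.4 tray [48. 74.] min t 24
side 115 [ 605.  -229.8] [37.4 52.3] 6.8 tray [51. 32.] min t 24
side 118 [ 507.6 -234.1] [49.5 40.1] 11.4 tray [ 43. -66.] min t 25
scene bar [509.1 396.4] [198.5  47.9] 13.9
scene bar [636.5 365.8] [31.1 29.9] 21.7
side bar [507.6 394.1] [189.1  36.6] 14.0
side bar [502.8 417.2] [187.4   5. ] 13.9
wrist bar [510.1 397.6] [190.6  45.4] 13.9
scene diff 488 246 263 0 44
scene diff 1022 265 303 0 44
scene diff 242 456 477 0 20
scene diff 347 473 491 0 28
scene diff 2479 459 527 0 79
scene diff 42 269 27
[... 415 characters left out ...]
5 408 431 0 19
side diff 7038 459 543 0 112
side diff 888 313 368 45 79
side diff 8018 152 323 46 196
side diff 2229 488 559 88 190
side diff 669 475 501 133 206
side diff 92 263 275 142 155
side diff 2479 188 270 161 230
side diff 603 522 559 167 199
side diff 311 282 310 174 195
side diff 305 250 279 179 192
side diff 298 486 509 179 212
side diff 184 538 559 197 215
side diff 29 174 180 203 213
side diff 367 510 539 209 228
side diff 283 277 298 224 239
side diff 827 186 242 238 278
side diff 312 253 274 240 254
side diff 322 287 311 242 260
side diff 344 263 286 258 279
side diff 1866 196 244 263 351
side diff 71 260 265 361 379
side diff 381 189 227 365 390
side diff 158 267 284 364 389
```

```bash
python3 -c "from cell import ctrl; print(ctrl.finish_job())"
```

```text
the job is handed in; nothing more can be done
None
```

The job is handed in at about 19.5 s: all four cases lie inside the tray, about 25 mm past its mouth, the straightedge stands square on its pad and is released, and nothing else in the scene moved.

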